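Scrub a tilted glass column with a bottle brush

ROBOT

A 7-joint arm with a two-finger parallel gripper is mounted at the origin on a cart in front of the work surface, level with it; the furniture and walls round the work are solid. World frame = base frame: x ahead of the robot, y to its left, z up, the work surface at z = 0. Lengths are in mm, angles in degrees, forces in N, time in s.
With the tool pointing down it reaches from about 400 to 900 mm from the base axis. Payload 5.5 kg.
Tool frame: the origin (TCP) lies midway between the tips of the shut fingers; the grasp point (between the pads) lies 19 mm behind it; z points along the fingers, y is the line along which they close (so a half turn about z gives the same grasp; the last joint's range is limited). The gripper opens to 92 mm and grips with 3 to 60 N. Pads are 19 mm wide; open, the fingers measure 130 mm over their backs; the gripper's body (75 mm by 190 mm) begins 47 mm behind the grasp point.
Start: joints at [82.632, 28.699, -24.465, 88.831, 12.651, 65.22, -12.049], TCP at [248.237, -600.732, 226.729] pointing down, gripper open.
Joint ranges: [-164.97, 164.97], [-17.58, 116.51], [-87.97, 89.64], [11.32, 138.91], [-80.73, 260.73], [10.89, 115.49], [-147.41, 147.41]. Speed limits (degrees/s): [147.25, 147.25, 180, 180, 180, 180, 180].

INTERFACE

Orientations are given as a 3x3 rotation matrix whose columns are the frame's x, y, z axes.
In Python, from bench import monitor, imaging, order, cut_out gives the robot as it stands.
- The arm moves only by the tool jog_arm, never from a script. Its argument "motion" is a list of rows, each a list of 5 numbers: the gripper's target within -1 to 1 (fully open at 1, half-way at 0, shut at -1), then the shift along the tool's x, y, z in mm, then the turn about the tool's z in degrees. In form: [[claw, x, y, z, turn], ...]. A call has 1 to 5 rows; each row shifts and turns the commanded pose from where the row before left it, along the tool's axes as they then stand; what a row does not reach is not made up. A row lasts 1/12 s, in which the tool goes at most 41.7 mm and 7.16 degrees, less where a joint would pass 70% of its speed; a pose out of reach is approached as far as the arm can. A call with a gripper value outside its range is refused whole. The fingers move at their own pace and stop on an object; "squeeze" is the grip in N (left out, the last holds). Time passes only in rows, so rows that do not move let the fingers close. It gives the time, the measured TCP pose, the force, the opening and the grip force at its end, in the units of the state.
- monitor.observe(): the state, without advancing time (a new reading comes with each control period).
- imaging.capture(name): name is "scene" or "top"; returns a dict with "color" (420x560x3 uint8, red, green, blue), "K" (3x3 intrinsics, pixels), "eye" and "orientation" of the camera in the world. Camera axes: x right, y up, looking along -z (the intrinsics and any distortion apply to the point x, -y, -z); pixel columns grow to the right and rows downward; lengths in mm; the calibration is good to about 2 mm. A picture is of the moment at which its call begins. There is no depth.
- order.finish_job(): hands the job in; it is judged then, once.
Trained networks look in a picture, given as the dict that the camera call returned (one of the last four; its "shot" number tells which), for a name from the list of things; names that differ only in an ending like _2 or _b are one class to them, and where a whole thing is asked for, a point or a joint stands for the part that bears it (a point fixed in the world has none). Each returns a list of dicts, best first, with "conf" (0 to 1); they miss things now and then, are a little off and sometimes report something else, mostly with a low value. They report only what shows in the picture. A call takes as long as a camera call. They do not tell look-alikes from the thing itself.
- cut_out(picture, thing): "region" (420x560 bool, what is visible of it) and "rect" ([left, top, width, height] in pixels, round what is visible of it).
The state is a dict: "time": time; "joints": joint angles; "dq": joint speeds; "tau": joint torques, N m; "eef_pos": TCP position; "tcp_rot": TCP orientation; "force": force on the tool from outside, world axes, zero at the start; "torque": the same for the moment, N m; "width": finger opening in mm; "grip_force": force on a finger pad.
Only numpy, scipy, OpenCV 4.12 (cv2) and the standard library are available. Lean on these libraries where they do the work, as an engineer would, in place of code of your own. Each camera call takes 0.05 s, during which the arm holds its last target. There are 200 camera calls.

TASK

Take the blue-handled bottle brush off its fork and scrub the inside of the tilted glass column, with the brush held in line with the column: press its tip gently (3 to 10 newtons) onto the piston that closes the bottom (its depth is set differently each time, so feel for it), then draw the brush up with the bristles bearing lightly (2 to 10 newtons) on the side wall until the tip is only about 3 cm inside the mouth; do this twice and press onto the piston a third time. Do not knock the glass with the gripper, leave the bottle, the tube and the plate where they stand, and finish by hanging the brush back upright by its collar in the fork.

Things in the scene. Friction and masses are not known exactly. Their poses are not given: they have to be found in the camera images.
- column: Clear open glass column, clamped at a tilt so stiffly that 30 N does not move it. Origin: on its axis, 100 mm below the mouth along the axis and 60 mm above the worktop. z runs along the axis out of the mouth, leaning 30 to 39 degrees from vertical to the robot's right (-y); y level; x to the upper wall. Bore 58 mm diameter, glass 3 mm thick. A piston closes its bottom.
- column_mouth (a point): Centre of the column's mouth, in the plane of the rim, 100 mm from the column's origin along its z.
- column_foot: Blue boot round the column's lower end (73 mm diameter, reaching 25 mm above the origin), with the flat grey piston inside the glass. Same origin and axes as the column. The piston's face lies anywhere from 0 to 25 mm above the origin along z (75 to 100 mm below the mouth): hidden by the boot, not reported. The piston is screwed fast; its face is sprung and gives 1.2 N per mm, at most 15 mm.
- wash_stand: Fixed stand that carries the column. Origin: on the worktop, 60 mm straight below the column's origin. Grey base plate 130 x 130 x 12 mm; aluminium cheeks with black knobs from y = 42 to 62 mm on both sides, up to 95 mm high.
- brush: Bottle brush, 186 mm long, about 90 g, loose. Origin: centre of the underside of its round blue collar (38 mm diameter, 10 mm thick); z up the handle. Blue handle, 28 mm along x by 24 mm along y, from 10 to 71 mm above the origin. Below the collar a 7 mm steel wire carries the bristle head. Starts hung upright in the fork, origin 140 mm above the worktop.
- brush_tip (a point): Centre of the round lower end of the white bristle head, 115 mm below the brush's origin. Head: 34 mm effective diameter (outer 2 mm of bristle yield freely), from 45 to 115 mm below the origin. Wire and head bend sideways as if spring-hinged at the collar, 2 N m per rad any way (150 N/m at the tip, 900 N/m at the head's upper end), 0.3 rad at most; no give lengthwise.
- brush_rack: Fixed rack. Origin: on the worktop, straight below the brush's hanging place; z up. White fork: top 140 mm high, prongs 8 mm thick and 18 mm wide, x = -26 to 40 mm; slot between them 20 mm wide, along x, open to -x (robot's side). Wire in the slot, collar on the prongs. The head cannot pass up through the slot: slide the brush out and in level, lifted a little. Post at x = 55 mm, 145 mm high.
- bottle_amber: Bystander: amber bottle with white cap, 64 mm diameter, 135 mm high, loose, origin at the centre of its underside.
- tube50: Bystander: standing 50 ml tube with orange cap, 36 mm diameter, 118 mm high, loose, origin at the centre of its underside.
- microplate: Bystander: white well plate 128 x 86 x 15 mm lying flat, loose, origin at the centre of its underside.
Mind the look-alikes: they are no part of the job. Leave any green or pink look-alike of the brush alone.

How it is judged:
By the outcome, as a careful person would: the job done as asked, in the order asked, and still so for the second after the job is handed in, with the robot touching nothing.
It also fails if it takes over 72 s, if anything falls off the work surface, if the arm or the gripper's body presses on something with over 40 N, if the wrist force passes 120 N, or if a joint passes its speed limit or range.

## Working session

There is one attempt and no reset: what is moved stays moved. The work goes in short steps, Python scripts to look and compute and a tool call to move; the robot and the scene stay as the last step left them, time stands still between calls to the robot, and variables do not carry over. Pictures are saved under pics/ and viewed, at most 10 in all, crops included, and the job is handed in when it is done.

Besides the shell and the picture viewer there is one more tool, called as name([rows], argument=value, ...), one row to a line, values as JSON. jog_arm: Moves the arm, as the interface text tells. Its arguments: {"type":"object","properties":{"motion":{"type":"array"},"squeeze":{"type":"number"}},"required":["motion"]}

```bash
ls -la; mkdir -p pics
cat > h.py <<'E'
import numpy as np,cv2
from bench import monitor,imaging,order,cut_out
def save(p,n): cv2.imwrite('pics/'+n,cv2.cvtColor(p['color'],cv2.COLOR_RGB2BGR))
def ray(p,u,v):
    K=np.array(p['K']);R=np.array(p['orientation']);e=np.array(p['eye'])
    d=np.linalg.inv(K)@[u,v,1.];d=R@[d[0],-d[1],-d[2]];return e,d/np.linalg.norm(d)
def proj(p,X):
    K=np.array(p['K']);R=np.array(p['orientation']);c=R.T@(np.array(X)-p['eye']);q=K@[c[0],-c[1],-c[2]];return q[:2]/q[2]
def onz(p,u,v,z):
    e,d=ray(p,u,v);return e+d*(z-e[2])/d[2]
def tri(rs):
    A=np.zeros((3,3));b=np.zeros(3)
    for e,d in rs:
        P=np.eye(3)-np.outer(d,d);A+=P;b+=P@e
    return np.linalg.solve(A,b)
E
python3 - <<'E'
from h import *
s=monitor.observe();np.set_printoptions(precision=3,suppress=True)
for k in s: print(k,np.array(s[k]))
ims=[]
for n in('scene','top'):
    p=imaging.capture(n);save(p,n+'0.png');print(n,{k:np.round(p[k],3).tolist() for k in p if k not in('color',)})
    for t in('column','column_foot','wash_stand','brush','brush_rack','bottle_amber','tube50','microplate'):
        for r in cut_out(p,t)[:3]:
            ys,xs=np.nonzero(r['region']);print(t,r['rect'],round(r['conf'],2),xs.mean().round(1),ys.mean().round(1))
E
```

```text
total 12
drwxr-xr-x  3 agent agent 4096 Nov 30 11:47 .
drwxr-xr-x 23 root  root  4096 Nov 30 11:47 ..
drwxr-xr-x  2 agent agent 4096 Nov 30 11:47 pics
time 0.0
joints [ 82.632  28.753 -24.454  88.891  12.653  65.22  -12.049]
dq [ 0.104 -0.036 -0.02  -0.089 -0.013  0.027  0.015]
tau [  0.    -56.66   -5.816 -27.912  -0.069   0.031   0.   ]
eef_pos [ 247.89  -600.119  225.684]
tcp_rot [[ 0.924  0.382 -0.001]
 [ 0.382 -0.924  0.002]
 [ 0.    -0.002 -1.   ]]
force [ 0.15  -0.231 -0.149]
torque [-0.026 -0.036 -0.031]
grip_force 0.0
width 91.71447394021038
scene {'K': [[544.247, 0.0, 289.237], [0.0, 544.247, 208.711], [0.0, 0.0, 1.0]], 'eye': [-304.752, 576.46, 961.754], 'orientation': [[-0.601, 0.511, -0.615], [-0.8, -0.394, 0.454], [-0.01, 0.764, 0.645]], 'shot': 1}
column [166.6, 224.9, 50.8, 57.6] 0.66 190.0 250.8
column [311.0, 154.0, 47.6, 69.1] 0.16 330.8 199.1
column_foot [166.7, 254.1, 33.4, 23.6] 0.8 175.5 267.0
wash_stand [152.9, 227.0, 71.7, 83.4] 0.78 189.2 270.4
brush [328.9, 146.8, 14.6, 59.9] 0.75 335.4 175.9
brush [363.7, 136.0, 20.4, 58.8] 0.59 373.5 164.2
brush [375.8, 1
[... 453 characters left out ...]
75.106, 202.927], [0.0, 0.0, 1.0]], 'eye': [405.214, -19.882, 1129.579], 'orientation': [[-0.01, 0.997, -0.075], [-1.0, -0.009, 0.009], [0.008, 0.075, 0.997]], 'shot': 2}
column [134.1, 162.6, 44.1, 34.3] 0.66 156.1 178.9
column_foot [133.4, 162.4, 30.1, 34.2] 0.95 145.4 179.2
wash_stand [127.8, 150.4, 63.6, 61.6] 0.69 159.5 182.3
brush [338.7, 168.5, 26.1, 23.1] 0.71 353.9 179.1
brush [390.0, 169.4, 43.7, 27.1] 0.71 412.8 179.8
brush [378.0, 221.6, 30.1, 14.4] 0.63 391.8 229.7
brush_rack [320.5, 143.6, 55.4, 64.7] 0.56 347.7 174.4
bottle_amber [255.4, 169.3, 26.0, 33.2] 0.68 267.8 185.1
tube50 [256.7, 133.4, 17.8, 20.0] 0.65 265.7 141.2
microplate [238.9, 223.4, 42.7, 59.3] 0.71 259.7 252.3
```

Run:
```python
import cv2,numpy as np
a=cv2.imread('pics/scene0.png');b=cv2.imread('pics/top0.png')
a=cv2.resize(a[125:305,140:420],(800,514),interpolation=cv2.INTER_CUBIC)
b=cv2.resize(b[120:300,120:450],(800,436),interpolation=cv2.INTER_CUBIC)
cv2.imwrite('pics/sc.png',a);cv2.imwrite('pics/tc.png',b)
```

```text
(no output)
```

View pics/sc.png

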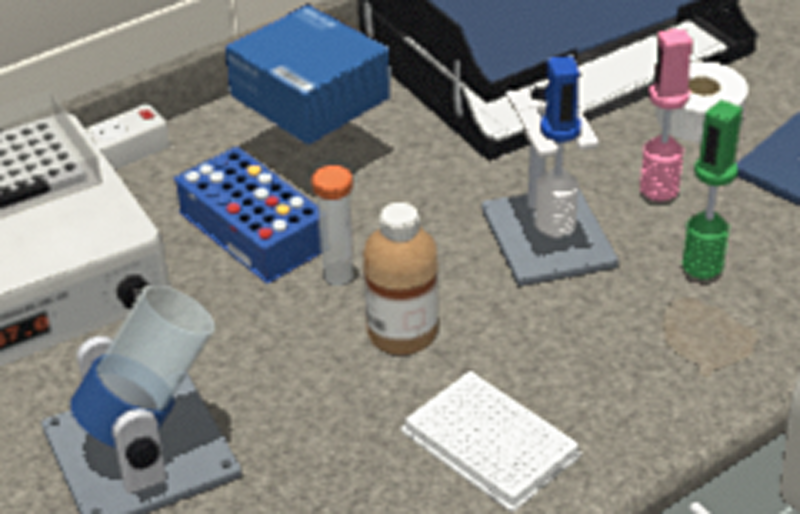

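View pics/tc.png

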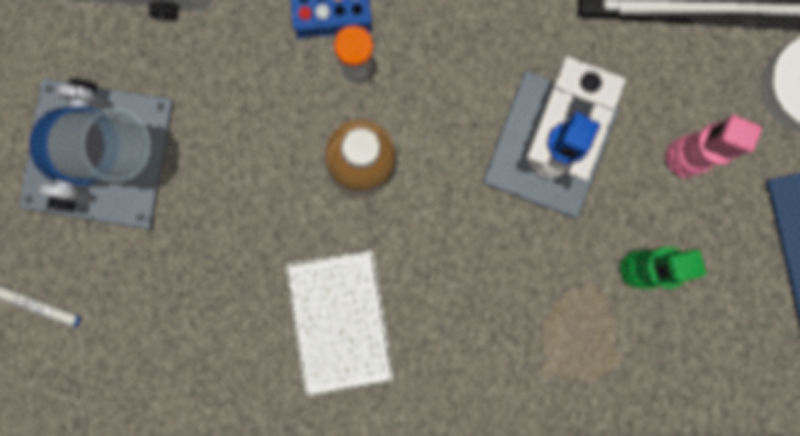

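The scene crop shows blue at full-picture px (337,158), the pink look-alike at (374,150) and the green one at (390,185). Only the blue one hangs in the white fork, so that is the brush; the column leans right in top at (156,179). Next I fit poses by silhouette.

```bash
cat > fit.py <<'E'
from h import *
from scipy.optimize import minimize
def cyl(r,z0,z1,n=24):
    t=np.linspace(0,2*np.pi,n,endpoint=False);return np.array([[r*np.cos(a),r*np.sin(a),z] for z in(z0,z1) for a in t])
def box(a,b,z0,z1): return np.array([[x,y,z] for x in(-a,a) for y in(-b,b) for z in(z0,z1)],float)
S=4
def mask(p,parts,R,o,win):
    l,t,w,h=win;m=np.zeros((h*S,w*S),np.uint8)
    for P in parts:
        q=np.array([proj(p,o+R@x) for x in P]);q=((q-[l,t]+.5)*S).astype(np.float32)
        cv2.fillConvexPoly(m,np.round(cv2.convexHull(q)).astype(np.int32),255)
    return cv2.resize(m,(w,h),interpolation=cv2.INTER_AREA)/255.
def blue(p,win):
    l,t,w,h=win;c=cv2.cvtColor(p['color'],cv2.COLOR_RGB2HSV)[t:t+h,l:l+w]
    return ((c[...,0]>100)&(c[...,0]<130)&(c[...,1]>130)).astype(float)
def rz(a): a=np.radians(a);return np.array([[np.cos(a),-np.sin(a),0],[np.sin(a),np.cos(a),0],[0,0,1.]])
def colR(yaw,tilt): # z leans to -y
    t=np.radians(tilt);z=np.array([0,-np.sin(t),np.cos(t)]);y=np.array([-1.,0,0]);x=np.cross(y,z)
    return rz(yaw)@np.stack([x,y,z],1)
E
cat > m.py <<'E'
from fit import *
np.set_printoptions(precision=1,suppress=True)
ps=[imaging.capture('scene'),imaging.capture('top')]
W=[(320,135,38,50),(330,155,50,40)];B=[blue(p,w) for p,w in zip(ps,W)]
print([b.sum() for b in B])
parts=[box(14,12,10,71),cyl(19,0,10)]
def cost(v): return sum(np.abs(mask(p,parts,rz(v[2]),np.array([v[0],v[1],140]),w)*(1)-b)[:].sum() for p,w,b in zip(ps,W,B))
i=onz(ps[1],356,177,180);best=None
for y in(-60,-20,20,60):
    r=minimize(cost,[i[0],i[1],y],method='Nelder-Mead',options=dict(initial_simplex=[[i[0],i[1],y],[i[0]+15,i[1],y],[i[0],i[1]+15,y],[i[0],i[1],y+20]]));print('brush',r.x,r.fun)
# column
reg=[]
for p in ps:
    m=np.zeros((420,560),bool)
    for t in('column','column_foot'):
        r=cut_out(p,t);m|=r[0]['region']
    reg.append(m)
W2=[(155,215,75,90),(120,150,75,60)];B2=[m[t:t+h,l:l+w].astype(float) for m,(l,t,w,h) in zip(reg,W2)]
def cost2(v):
    P=[cyl(32,20,100),cyl(36.5,v[4],25)]
    return sum(np.abs(mask(p,P,colR(v[2],v[3]),np.array([v[0],v[1],60]),w)-b).sum() for p,w,b in zip(ps,W2,B2))
i=onz(ps[1],150,180,75)
for k in range(2):
    x0=np.array([i[0],i[1],0,34+k,-20.]);sx=np.vstack([x0]+[x0+d for d in np.diag([12,12,8,4,8])])
    r=minimize(cost2,x0,method='Nelder-Mead',options=dict(initial_simplex=sx,maxiter=600));print('col',r.x,r.fun,[b.sum() for b in B2])
v=r.x;R=colR(v[2],v[3]);out=[]
for p in ps:
    c=cv2.resize(p['color'],None,fx=4,fy=4,interpolation=cv2.INTER_CUBIC)
    for P in(cyl(32,25,100,40),cyl(29,100,100,40),cyl(36.5,v[4],25,40)):
        for x in P: 
            q=(proj(p,np.array([v[0],v[1],60])+R@x)+.5)*4;cv2.circle(c,tuple(np.round(q).astype(int)),1,(255,0,0),-1)
    out.append(c)
a=out[0][215*4:315*4,145*4:240*4];b=out[1][140*4:240*4,115*4:210*4]
cv2.imwrite('pics/col.png',cv2.cvtColor(np.hstack([a,b]),cv2.COLOR_RGB2BGR))
E
python3 m.py
```

```text
[np.float64(268.0), np.float64(255.0)]
brush [ 531.2 -188.4  -41.6] 200.69019607843137
brush [ 531.  -187.7  -36.9] 199.49411764705883
brush [ 531.5 -188.5   47. ] 204.48627450980393
brush [ 531.6 -188.    47.7] 205.4862745098039
col [542.4 260.2 -10.   36.4 -14.8] 317.88235294117646 [np.float64(1546.0), np.float64(1382.0)]
col [542.1 260.6  -9.5  37.  -13.5] 314.7450980392157 [np.float64(1546.0), np.float64(1382.0)]
```

View pics/col.png

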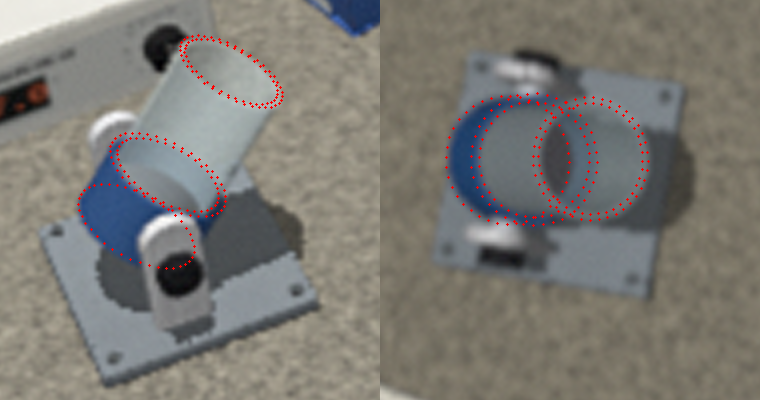

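The overlay sits well on the glass rim and boot in both views. Now I check the brush with a close crop and overlay.

```bash
cat > m2.py <<'E'
from fit import *
np.set_printoptions(precision=1,suppress=True)
ps=[imaging.capture('scene'),imaging.capture('top')]
W=[(322,135,30,48),(330,155,46,40)];T=[]
for p,w in zip(ps,W):
    l,t,ww,h=w;c=p['color'][t:t+h,l:l+ww].astype(int);m=((c[...,2]-c[...,0]>25)).astype(np.uint8)
    m=cv2.morphologyEx(np.pad(m,8),cv2.MORPH_CLOSE,np.ones((9,9)))[8:-8,8:-8];T.append(m.astype(float))
parts=[box(14,12,10,71),cyl(19,0,10)]
def cost(v): return sum(np.abs(mask(p,parts,rz(v[2]),np.array([v[0],v[1],140]),w)-b).sum() for p,w,b in zip(ps,W,T))
for y in(-60,-20,20,60):
    x0=np.array([531,-188.,y]);r=minimize(cost,x0,method='Nelder-Mead',options=dict(initial_simplex=[x0,x0+[10,0,0],x0+[0,10,0],x0+[0,0,20]]));print(r.x,r.fun,[t.sum() for t in T])
    if y==-60 or r.fun<best.fun: best=r
v=best.x;out=[]
for p,(l,t) in zip(ps,[(300,135),(310,135)]):
    c=cv2.resize(p['color'],None,fx=5,fy=5,interpolation=cv2.INTER_CUBIC)
    def dot(X,col): q=(proj(p,X)+.5)*5;cv2.circle(c,tuple(np.round(q).astype(int)),2,col,-1)
    E=box(14,12,10,71)
    for i in range(8):
        for j in range(i):
            if (E[i]!=E[j]).sum()==1:
                for k in np.linspace(0,1,14): dot([v[0],v[1],140]+rz(v[2])@(E[i]*k+E[j]*(1-k)),(255,0,0))
    for x in cyl(19,0,10): dot([v[0],v[1],140]+x,(255,255,0))
    R=rz(-22)
    for k in np.linspace(-26,55,40):
        for s in((-10,10) if k<40 else(0,)): dot([v[0],v[1],140]+R@[k,s,0],(0,255,0))
    out.append(c[t*5:(t+80)*5,l*5:(l+80)*5])
cv2.imwrite('pics/br.png',cv2.cvtColor(np.hstack(out),cv2.COLOR_RGB2BGR))
E
python3 m2.py
```

```text
[ 530.3 -188.4  -33. ] 371.1450980392156 [np.float64(664.0), np.float64(319.0)]
[ 530.3 -188.4  -34.5] 371.2039215686275 [np.float64(664.0), np.float64(319.0)]
[ 531.6 -188.8   48.7] 376.0235294117647 [np.float64(664.0), np.float64(319.0)]
[ 531.6 -189.    46.8] 374.2078431372549 [np.float64(664.0), np.float64(319.0)]
```

View pics/br.png

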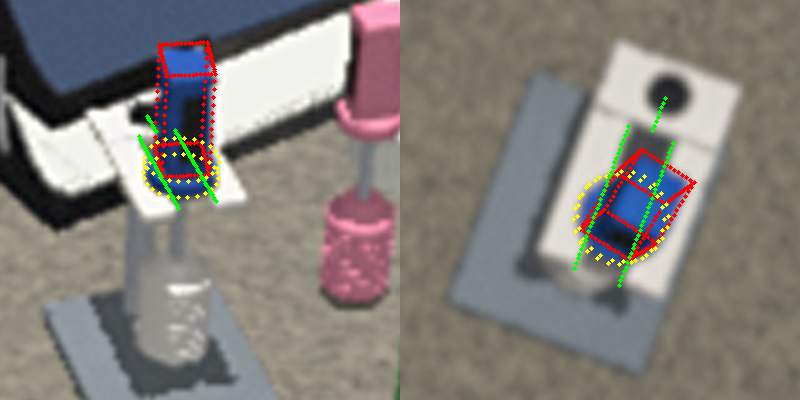

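The fork's outer edges run at about -20° yaw in the top view, and the brush axis is at (530.5,-188.4); the pink one at the right of the scene crop (370,180) is left alone. I set out, raising and turning first.

jog_arm([
  [1,0,0,-6,7],
  [1,0,0,-6,7],
  [1,0,0,-6,7],
  [1,0,0,-6,7],
  [1,0,0,-6,7],
])

```text
time: 1.72
eef_pos: [248.2, -600.7, 257.0]
tcp_rot: [[0.975, -0.223, 0.0], [-0.223, -0.975, 0.0], [0.0, -0.0, -1.0]]
force: [0.2, 0.8, -0.5]
width: 91.7
grip_force: 0.0
```

jog_arm([
  [1,0,0,0,7],
  [1,10,-30,0,0],
  [1,10,-30,0,0],
])

```text
time: 1.97
eef_pos: [285.4, -552.0, 256.6]
tcp_rot: [[0.94, -0.34, -0.001], [-0.34, -0.94, -0.001], [-0.0, 0.001, -1.0]]
force: [2.7, 1.0, -0.1]
width: 91.8
grip_force: 0.0
```

```bash
cat > go.py <<'E'
# target TCP world -> shift in tool axes, with wanted tool-y yaw
import sys;from h import *
s=monitor.observe();R=np.array(s['tcp_rot']);e=np.array(s['eef_pos']);np.set_printoptions(precision=1,suppress=True)
print('t',round(s['time'],2),'pos',e,'yyaw',round(np.degrees(np.arctan2(R[1,1],R[0,1])),1),'tilt',np.round(R[:2,2],3),'j',np.array(s['joints']),'F',np.array(s['force']),'w',round(s['width'],1),round(s['grip_force'],1))
if len(sys.argv)>3: print('shift tool',R.T@(np.array(sys.argv[1:4],float)-e))
E
python3 go.py 530.5 -188.4 240
```

```text
t 1.97 pos [ 285.4 -552.   256.6] yyaw -109.9 tilt [-0. -0.] j [ 73.2  23.3 -17.4  91.6   7.5  66.3 -55.7] F [ 2.7  1.  -0.1] w 91.8 0.0
shift tool [ 106.9 -425.3   16.1]
```

jog_arm([
  [1,10,-39,0,0],
  [1,10,-39,0,0],
  [1,10,-39,0,0],
  [1,10,-39,0,0],
  [1,10,-39,0,0],
])

```text
time: 2.38
eef_pos: [400.3, -382.2, 257.0]
tcp_rot: [[0.942, -0.335, 0.0], [-0.335, -0.942, -0.001], [0.001, 0.0, -1.0]]
force: [0.5, 0.6, -0.1]
width: 91.7
grip_force: 0.0
```

jog_arm([
  [1,10,-39,0,0],
  [1,10,-39,0,0],
  [1,10,-39,0,0],
  [1,10,-39,0,0],
  [1,0,0,0,0],
])

```text
time: 2.8
eef_pos: [494.9, -240.3, 257.7]
tcp_rot: [[0.947, -0.322, 0.004], [-0.322, -0.947, 0.004], [0.003, -0.005, -1.0]]
force: [1.4, 1.5, -0.1]
width: 91.8
grip_force: 0.0
```

```bash
python3 go.py 530.5 -188.4 240
```

```text
t 2.8 pos [ 494.9 -240.3  257.7] yyaw -108.8 tilt [0. 0.] j [ 46.5  16.9 -28.1 101.4   8.4  63.7 -93. ] F [ 1.4  1.5 -0.1] w 91.8 0.0
shift tool [ 17.  -60.5  18. ]
```

jog_arm([
  [1,8,-30,0,1],
  [1,9,-30,0,0],
  [1,0,0,12,0],
  [1,0,0,0,0],
])

```text
time: 3.13
eef_pos: [526.2, -197.1, 243.4]
tcp_rot: [[0.938, -0.346, -0.001], [-0.346, -0.938, 0.002], [-0.002, -0.001, -1.0]]
force: [-1.1, -0.6, -0.8]
width: 91.9
grip_force: 0.0
```

```bash
python3 go.py 530.5 -188.4 169
```

```text
t 3.13 pos [ 526.2 -197.1  243.4] yyaw -110.3 tilt [-0.  0.] j [  41.1   19.2  -28.7  100.5   10.2   62.9 -101.2] F [-1.1 -0.6 -0.8] w 91.9 0.0
shift tool [ 1.2 -9.6 74.4]
```

jog_arm([
  [1,1,-8,5,0],
  [1,0,-1,15,0],
  [1,0,0,20,0],
  [1,0,0,20,0],
  [1,0,0,14,0],
])

```text
time: 3.55
eef_pos: [528.9, -192.7, 169.2]
tcp_rot: [[0.936, -0.353, -0.001], [-0.353, -0.936, -0.0], [-0.001, 0.001, -1.0]]
force: [-0.3, 0.5, -0.6]
width: 91.2
grip_force: 0.0
```

jog_arm([
  [1,0,0,0,0],
  [1,0,0,0,0],
])

```text
time: 3.72
eef_pos: [529.2, -192.4, 170.3]
tcp_rot: [[0.936, -0.352, -0.002], [-0.352, -0.936, 0.0], [-0.002, 0.0, -1.0]]
force: [-0.0, 0.4, 0.3]
width: 91.9
grip_force: 0.0
```

```bash
python3 go.py 530.5 -188.4 169;python3 - <<'E'
from h import *
p=imaging.capture('scene');q=imaging.capture('top')
a=cv2.resize(p['color'][110:220,270:400],(520,440),interpolation=cv2.INTER_CUBIC);b=cv2.resize(q['color'][130:240,320:390],(280,440),interpolation=cv2.INTER_CUBIC)
cv2.imwrite('pics/g1.png',cv2.cvtColor(np.hstack([a,b]),cv2.COLOR_RGB2BGR))
E
```

```text
t 3.72 pos [ 529.2 -192.4  170.3] yyaw -110.6 tilt [-0.  0.] j [  39.2   24.1  -27.6  104.5   13.3   54.8 -104.8] F [-0.   0.4  0.3] w 91.9 0.0
shift tool [-0.2 -4.2  1.3]
```

View pics/g1.png

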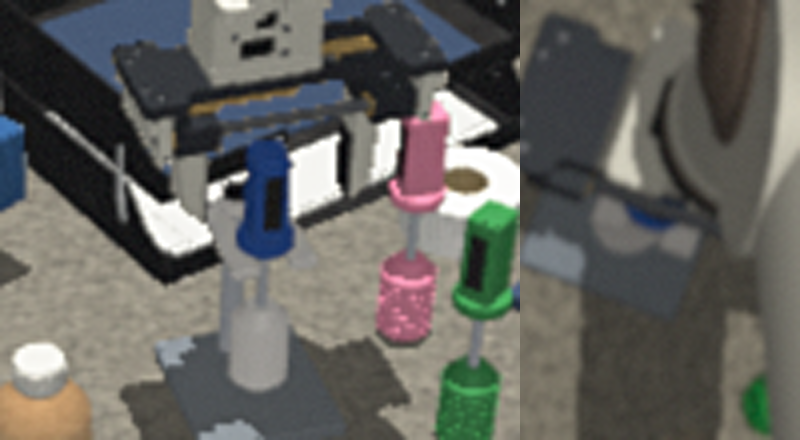

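The handle sits between the open fingertips (scene crop (185,210) and (355,185), handle at (265,200)). I correct 4 mm and close.

jog_arm([
  [0,0,-4,1,0],
  [-1,0,0,0,0],
  [-1,0,0,0,0],
  [-1,0,0,0,0],
  [-1,0,0,0,0],
], squeeze=20)

```text
time: 4.23
eef_pos: [531.6, -187.9, 170.0]
tcp_rot: [[0.936, -0.351, 0.0], [-0.351, -0.936, -0.0], [0.0, 0.0, -1.0]]
force: [-0.3, 0.2, 0.4]
width: 63.2
grip_force: 0.0
```

jog_arm([
  [-1,0,0,0,0],
  [-1,0,0,0,0],
  [-1,0,0,0,0],
])

```text
time: 4.48
eef_pos: [531.5, -187.9, 169.7]
tcp_rot: [[0.936, -0.351, 0.0], [-0.351, -0.936, 0.0], [0.0, -0.0, -1.0]]
force: [-0.3, 0.8, -0.7]
width: 43.3
grip_force: 0.0
```

```bash
python3 go.py 530.5 -188.4 169
```

```text
t 4.48 pos [ 531.5 -187.9  169.7] yyaw -110.6 tilt [0. 0.] j [  38.7   24.1  -27.6  104.5   13.4   54.6 -105.2] F [-0.3  0.8 -0.7] w 43.3 0.0
shift tool [-0.7  0.8  0.7]
```

jog_arm([
  [-1,0,0,0,0],
  [-1,0,0,0,0],
  [-1,0,0,0,0],
  [-1,0,0,0,0],
  [-1,0,0,0,0],
])

```text
time: 4.9
eef_pos: [531.5, -188.1, 169.7]
tcp_rot: [[0.936, -0.351, 0.0], [-0.351, -0.936, -0.0], [0.0, 0.0, -1.0]]
force: [-1.2, -0.5, 0.0]
width: 24.0
grip_force: 20.0
```

jog_arm([
  [-1,0,0,-4,0],
  [-1,0,0,-4,0],
  [-1,0,0,0,0],
])

```text
time: 5.15
eef_pos: [532.0, -187.9, 178.7]
tcp_rot: [[0.936, -0.351, 0.001], [-0.351, -0.936, -0.0], [0.001, -0.0, -1.0]]
force: [0.3, -0.4, -0.6]
width: 23.8
grip_force: 20.0
```

```bash
python3 go.py
```

```text
t 5.15 pos [ 532.  -187.9  178.7] yyaw -110.5 tilt [ 0. -0.] j [  38.9   23.5  -27.8  104.    13.    55.6 -104.9] F [ 0.3 -0.4 -0.6] w 23.8 20.0
```

jog_arm([
  [-1,-12,0,0,0],
  [-1,-20,0,0,0],
  [-1,-20,0,0,0],
  [-1,-20,0,0,0],
  [-1,-12,0,0,0],
], squeeze=40)

```text
time: 5.57
eef_pos: [450.8, -157.6, 177.6]
tcp_rot: [[0.936, -0.351, -0.002], [-0.351, -0.936, 0.0], [-0.001, 0.0, -1.0]]
force: [-0.5, 0.9, -3.0]
width: 23.8
grip_force: 40.0
```

jog_arm([
  [-1,0,0,-15,-4],
  [-1,0,0,-30,-7],
  [-1,0,0,-35,-7],
  [-1,0,0,-35,-7],
  [-1,0,0,-35,-7],
])

```text
time: 5.98
eef_pos: [452.4, -158.0, 329.5]
tcp_rot: [[0.979, 0.205, 0.0], [0.205, -0.979, -0.0], [-0.0, 0.0, -1.0]]
force: [0.4, -0.3, -1.4]
width: 23.7
grip_force: 40.0
```

jog_arm([
  [-1,0,0,0,-7],
  [-1,0,0,0,-7],
  [-1,0,0,0,-7],
  [-1,0,0,0,-7],
  [-1,0,0,0,-7],
])

```text
time: 6.4
eef_pos: [452.7, -158.3, 328.0]
tcp_rot: [[0.684, 0.729, 0.0], [0.729, -0.684, -0.0], [-0.0, 0.001, -1.0]]
force: [-0.4, -0.3, -1.2]
width: 24.1
grip_force: 40.0
```

jog_arm([
  [-1,0,0,0,-7],
  [-1,0,0,0,-7],
  [-1,0,0,0,-7],
  [-1,0,0,0,-7],
  [-1,0,0,0,-5],
])

```text
time: 6.82
eef_pos: [452.7, -158.2, 327.9]
tcp_rot: [[0.177, 0.984, 0.0], [0.984, -0.177, -0.0], [-0.0, 0.0, -1.0]]
force: [0.8, -0.1, -0.9]
width: 24.0
grip_force: 40.0
```

```bash
python3 go.py 532 198 318
```

```text
t 6.82 pos [ 452.7 -158.2  327.9] yyaw -10.2 tilt [ 0. -0.] j [ 53.1   6.3 -39.8 104.6   4.3  70.5   1.9] F [ 0.8 -0.1 -0.9] w 24.0 40.0
shift tool [364.6  15.1   9.8]
```

jog_arm([
  [-1,25,2,0,0],
  [-1,40,2,0,0],
  [-1,40,2,0,0],
  [-1,40,2,0,0],
  [-1,40,2,0,0],
])

```text
time: 7.23
eef_pos: [496.6, 23.3, 328.2]
tcp_rot: [[0.184, 0.983, 0.001], [0.983, -0.184, -0.001], [-0.001, 0.001, -1.0]]
force: [1.4, -0.2, -1.0]
width: 24.0
grip_force: 40.0
```

jog_arm([
  [-1,40,2,0,0],
  [-1,40,2,0,0],
  [-1,40,1,0,0],
  [-1,40,0,0,0],
  [-1,23,0,0,0],
])

```text
time: 7.65
eef_pos: [534.3, 205.9, 328.1]
tcp_rot: [[0.179, 0.984, 0.0], [0.984, -0.179, 0.003], [0.003, -0.0, -1.0]]
force: [-0.3, 0.6, -0.9]
width: 24.1
grip_force: 40.0
```

jog_arm([
  [-1,0,0,5,0],
  [-1,0,0,5,0],
])

```text
time: 7.82
eef_pos: [534.5, 202.8, 317.6]
tcp_rot: [[0.179, 0.984, 0.0], [0.984, -0.179, 0.001], [0.001, -0.0, -1.0]]
force: [-0.3, 0.8, -1.1]
width: 23.9
grip_force: 40.0
```

```bash
python3 go.py 532.3 201.6 318
```

```text
t 7.82 pos [534.5 202.8 317.6] yyaw -10.3 tilt [0. 0.] j [ 16.1  21.2 -50.9  93.4  17.   73.5 -48.2] F [-0.3  0.8 -1.1] w 23.9 40.0
shift tool [-1.5 -1.9 -0.4]
```

```bash
cat > ov.py <<'E'
import sys;from fit import *
# ov.py name tilt : overlay column (red) and brush head (green) with in-hand tilt
name,phi=sys.argv[1],float(sys.argv[2]);s=monitor.observe();e=np.array(s['eef_pos']);R=np.array(s['tcp_rot'])
h=float(sys.argv[3]) if len(sys.argv)>3 else 48.7
o=np.array([542.2,260.5,60]);C=colR(-9.7,36.7);ph=np.radians(phi)
d=-R[:,0]*np.sin(ph)-R[:,2]*np.cos(ph);g=e-19*R[:,2];b=g-h*d
z=d;y=R[:,1];x=np.cross(y,z);B=np.stack([x,y,z],1)
out=[]
for n,(l,t) in(('scene',(135,185)),('top',(110,120))):
    p=imaging.capture(n);c=cv2.resize(p['color'],None,fx=4,fy=4,interpolation=cv2.INTER_CUBIC)
    def dots(P,o,R,col):
        for q in P: cv2.circle(c,tuple(np.round((proj(p,o+R@q)+.5)*4).astype(int)),1,col,-1)
    dots(cyl(29,100,100,40),o,C,(255,0,0));dots(cyl(17,-115,-45,30),b,B,(0,255,0));dots(cyl(19,0,10,30),b,B,(255,255,0))
    out.append(c[t*4:(t+130)*4,l*4:(l+100)*4])
cv2.imwrite('pics/'+name,cv2.cvtColor(np.hstack(out),cv2.COLOR_RGB2BGR))
E
python3 ov.py o1.png 0
```

```text
(no output)
```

View pics/o1.png

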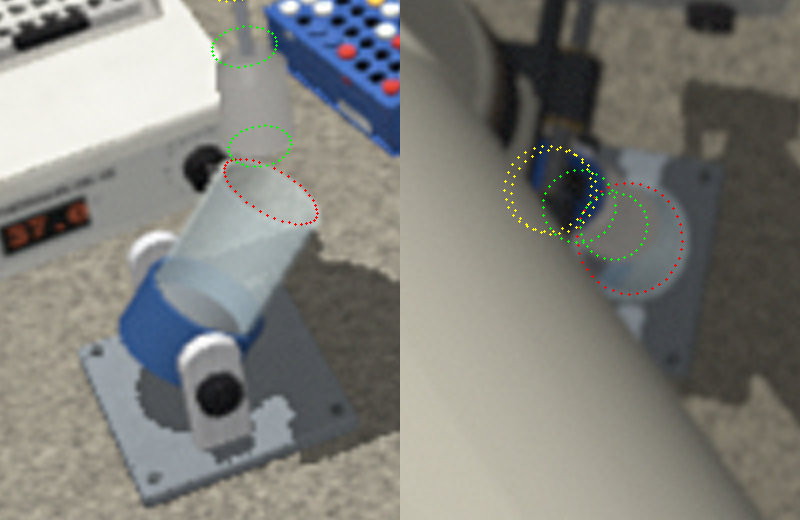

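The head hangs centred over the mouth: scene crop head bottom (258,150), mouth centre (270,190), and the overlay agrees. Going in and pivoting against the lower wall with a light grip.

jog_arm([
  [-1,-2,-2,10,0],
  [-1,-2,0,12,0],
  [-1,0,0,12,0],
  [-1,0,0,12,0],
  [-1,0,0,10,0],
])

```text
time: 8.33
eef_pos: [531.8, 195.9, 259.8]
tcp_rot: [[0.184, 0.983, -0.001], [0.983, -0.184, -0.001], [-0.001, -0.001, -1.0]]
force: [0.4, 0.7, -0.7]
width: 24.2
grip_force: 40.0
```

jog_arm([
  [-1,0,0,0,0],
  [-1,-3,0,0,0],
], squeeze=7)

```text
time: 8.5
eef_pos: [531.1, 194.5, 260.9]
tcp_rot: [[0.182, 0.983, -0.002], [0.983, -0.182, 0.0], [0.0, -0.002, -1.0]]
force: [-0.2, 0.8, 0.0]
width: 23.4
grip_force: 7.0
```

```bash
python3 go.py 532.3 201.6 259.6
```

```text
t 8.5 pos [531.1 194.5 260.9] yyaw -10.5 tilt [-0.  0.] j [ 16.   23.4 -49.8  98.4  19.1  67.2 -49.5] F [-0.2  0.8  0. ] w 23.4 7.0
shift tool [ 7.2 -0.2  1.3]
```

jog_arm([
  [-1,-6,0,0,0],
  [-1,-7,0,0.5,0],
  [-1,-7,0,1,0],
  [-1,-6,0,1,0],
  [-1,-6,0,2,0],
])

```text
time: 8.92
eef_pos: [526.5, 162.1, 258.4]
tcp_rot: [[0.184, 0.983, 0.003], [0.983, -0.184, 0.0], [0.001, 0.002, -1.0]]
force: [0.6, 0.7, 0.6]
width: 23.7
grip_force: 7.0
```

jog_arm([
  [-1,-6,0,2,0],
  [-1,-6,0,3,0],
  [-1,-6,0,3,0],
  [-1,0,0,0,0],
])

```text
time: 9.25
eef_pos: [521.9, 142.8, 248.0]
tcp_rot: [[0.185, 0.983, -0.002], [0.983, -0.185, -0.001], [-0.002, -0.002, -1.0]]
force: [0.9, 0.3, -0.8]
width: 23.6
grip_force: 7.0
```

```bash
python3 go.py 532.3 201.6 218.9;  python3 ov.py o2.png 20
```

```text
t 9.25 pos [521.9 142.8 248. ] yyaw -10.7 tilt [-0. -0.] j [ 21.9  21.2 -49.7 102.6  17.8  64.6 -44.4] F [ 0.9  0.3 -0.8] w 23.6 7.0
shift tool [59.7 -0.6 29. ]
```

View pics/o2.png

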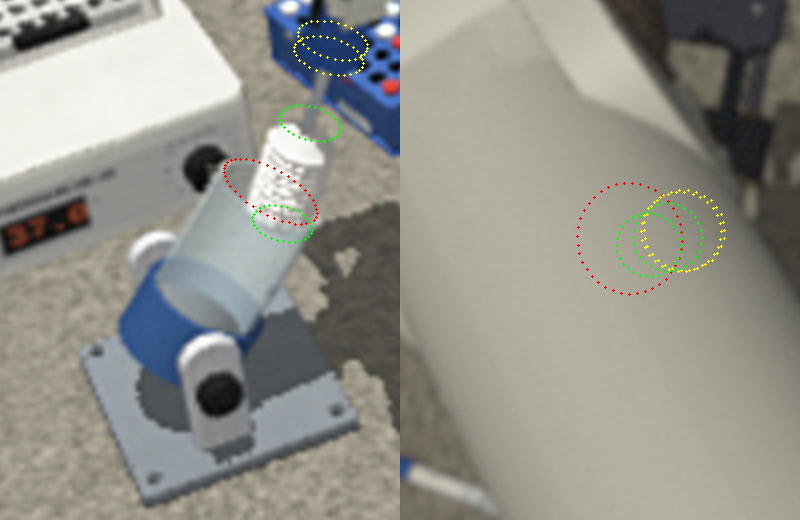

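The brush pivots nicely: its head (285,175) lies against the lower rim, tilted about 25°. Continuing.

jog_arm([
  [-1,-7,0,5,0],
  [-1,-7,0,5,0],
  [-1,-6,0,5,0],
  [-1,-5,0,7,0],
  [-1,-3,0,7,0],
])

```text
time: 9.77
eef_pos: [517.3, 116.1, 219.4]
tcp_rot: [[0.184, 0.983, -0.0], [0.983, -0.184, -0.001], [-0.001, -0.0, -1.0]]
force: [1.2, 0.2, -0.2]
width: 24.0
grip_force: 7.0
```

jog_arm([
  [-1,3,0,4,0],
  [-1,3,0,4,0],
  [-1,0,0,0,0],
])

```text
time: 10.02
eef_pos: [517.9, 124.2, 211.2]
tcp_rot: [[0.182, 0.983, -0.001], [0.983, -0.182, 0.001], [0.0, -0.002, -1.0]]
force: [0.1, -0.4, -0.1]
width: 24.0
grip_force: 7.0
```

```bash
python3 go.py 532.3 201.6 218.9;  python3 ov.py o3.png 36.7
```

```text
t 10.02 pos [517.9 124.2 211.2] yyaw -10.5 tilt [-0.  0.] j [ 23.   22.6 -48.6 106.1  19.4  60.1 -43.8] F [ 0.1 -0.4 -0.1] w 24.0 7.0
shift tool [78.7  0.1 -7.7]
```

View pics/o3.png

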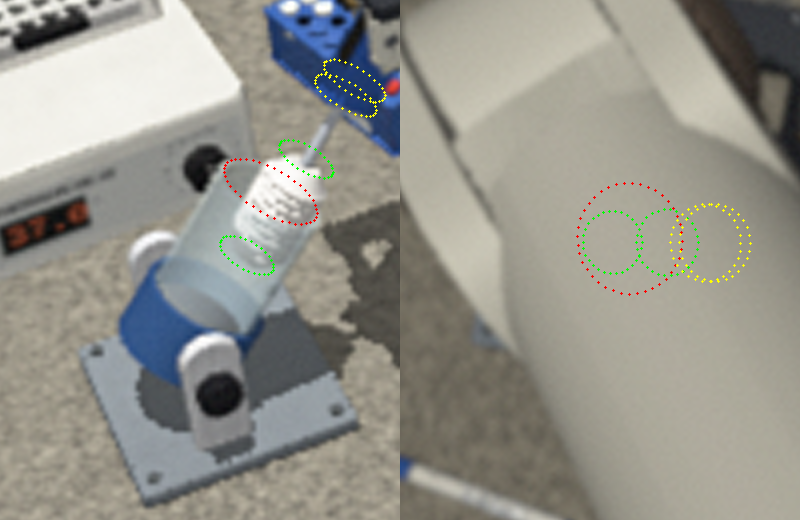

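Head (270,210) now lies parallel to the glass. Clamp hard, centre, and go down toward the piston.

jog_arm([
  [-1,0,0,0,0],
  [-1,0,0,0,0],
  [-1,3.5,0,-3,0],
  [-1,4,0,-3,0],
], squeeze=60)

```text
time: 10.45
eef_pos: [519.9, 130.5, 218.5]
tcp_rot: [[0.184, 0.983, -0.0], [0.983, -0.184, -0.0], [-0.0, -0.0, -1.0]]
force: [-0.1, -0.1, -1.4]
width: 23.8
grip_force: 60.0
```

jog_arm([
  [-1,3.6,0,4.8,0],
  [-1,3.6,0,4.8,0],
  [-1,3.6,0,4.8,0],
  [-1,3,0,4,0],
  [-1,0,0,0,0],
])

```text
time: 10.87
eef_pos: [521.5, 145.0, 198.5]
tcp_rot: [[0.182, 0.983, -0.002], [0.983, -0.182, 0.0], [-0.0, -0.002, -1.0]]
force: [0.0, 0.2, -0.4]
width: 23.8
grip_force: 60.0
```

```bash
cat > ax.py <<'E'
from h import *
s=monitor.observe();R=np.array(s['tcp_rot']);e=np.array(s['eef_pos']);t=np.radians(36.7);w=np.radians(-9.7)
a=np.array([np.sin(w)*np.sin(t),-np.cos(w)*np.sin(t),np.cos(t)]);y=np.array([-np.cos(w),-np.sin(w),0]);n=np.cross(y,a)
M=np.array([542.2,260.5,60])+100*a;g=e+[0,0,19]-M;F=np.array(s['force'])+[0,0,.9]
print('t %.2f tipdepth %.1f n %.1f y %.1f | F a %.1f n %.1f y %.1f w %.1f g %.1f'%(s['time'],163.7-g@a,g@n,g@y,F@a,F@n,F@y,s['width'],s['grip_force']),np.round(s['joints']))
E
python3 ax.py
```

```text
t 10.87 tipdepth 67.3 n 0.0 y 0.9 | F a 0.3 n 0.5 y -0.0 w 23.8 g 60.0 [ 20.  25. -48. 106.  21.  59. -47.]
```

jog_arm([
  [-1,1.8,0,2.4,0],
  [-1,1.8,0,2.4,0],
  [-1,1.8,0,2.4,0],
  [-1,0,0,0,0],
])

```text
time: 11.2
eef_pos: [523.2, 149.8, 192.2]
tcp_rot: [[0.183, 0.983, -0.001], [0.983, -0.183, 0.0], [0.0, -0.001, -1.0]]
force: [0.1, -0.3, -0.5]
width: 23.7
grip_force: 60.0
```

jog_arm([
  [-1,1.2,0,1.6,0],
  [-1,1.2,0,1.6,0],
  [-1,0,0,0,0],
])

```text
time: 11.45
eef_pos: [523.7, 152.1, 189.2]
tcp_rot: [[0.183, 0.983, -0.0], [0.983, -0.183, 0.0], [0.0, -0.0, -1.0]]
force: [-0.1, -0.6, -1.1]
width: 23.5
grip_force: 60.0
```

```bash
python3 ax.py
```

```text
t 11.45 tipdepth 79.1 n 0.4 y -0.1 | F a 0.2 n -0.6 y 0.0 w 23.5 g 60.0 [ 19.  26. -48. 106.  22.  58. -48.]
```

jog_arm([
  [-1,1.2,0,1.6,0],
  [-1,1.2,0,1.6,0],
  [-1,0,0,0,0],
])

```text
time: 11.7
eef_pos: [524.1, 154.5, 186.0]
tcp_rot: [[0.183, 0.983, -0.0], [0.983, -0.183, 0.0], [0.0, -0.0, -1.0]]
force: [0.5, -0.0, -2.3]
width: 23.5
grip_force: 60.0
```

```bash
python3 ax.py
```

```text
t 11.70 tipdepth 83.2 n 0.4 y -0.0 | F a -1.2 n -0.8 y -0.5 w 23.5 g 60.0 [ 18.  26. -47. 106.  22.  58. -49.]
```

jog_arm([
  [-1,1.2,0,1.6,0],
  [-1,1.2,0,1.6,0],
  [-1,0,0,0,0],
])

```text
time: 11.95
eef_pos: [524.6, 156.9, 182.7]
tcp_rot: [[0.183, 0.983, -0.0], [0.983, -0.183, 0.0], [0.0, -0.0, -1.0]]
force: [0.1, -0.3, -1.0]
width: 24.0
grip_force: 60.0
```

```bash
python3 ax.py
```

```text
t 11.95 tipdepth 87.2 n 0.4 y -0.1 | F a 0.1 n -0.3 y -0.1 w 24.0 g 60.0 [ 18.  26. -47. 106.  22.  58. -49.]
```

jog_arm([
  [-1,1.2,0,1.6,0],
  [-1,1.2,0,1.6,0],
  [-1,0,0,0,0],
])

```text
time: 12.2
eef_pos: [525.1, 159.0, 179.6]
tcp_rot: [[0.183, 0.983, -0.0], [0.983, -0.183, -0.0], [-0.0, -0.0, -1.0]]
force: [-1.5, -1.7, 1.0]
width: 24.0
grip_force: 60.0
```

```bash
python3 ax.py
```

```text
t 12.20 tipdepth 91.0 n 0.3 y -0.3 | F a 2.7 n -0.4 y 1.2 w 24.0 g 60.0 [ 17.  27. -47. 106.  23.  58. -50.]
```

jog_arm([
  [-1,0.9,0,1.2,0],
  [-1,0.9,0,1.2,0],
  [-1,0,0,0,0],
  [-1,0,0,0,0],
])

```text
time: 12.53
eef_pos: [525.7, 160.3, 177.6]
tcp_rot: [[0.183, 0.983, 0.0], [0.983, -0.183, -0.001], [-0.001, 0.0, -1.0]]
force: [-0.7, -2.7, 2.3]
width: 23.7
grip_force: 60.0
```

```bash
python3 ax.py
```

```text
t 12.53 tipdepth 93.5 n 0.3 y -0.6 | F a 4.3 n -0.3 y 0.2 w 23.7 g 60.0 [ 17.  27. -47. 106.  23.  58. -50.]
```

jog_arm([
  [-1,0.7,0,0.9,0],
  [-1,0,0,0,0],
  [-1,0,0,0,0],
  [-1,0,0,0,0],
])

```text
time: 12.87
eef_pos: [525.8, 161.2, 176.7]
tcp_rot: [[0.183, 0.983, 0.0], [0.983, -0.183, -0.0], [-0.0, 0.0, -1.0]]
force: [-1.0, -3.5, 3.9]
width: 23.4
grip_force: 60.0
```

```bash
python3 ax.py
```

```text
t 12.87 tipdepth 94.8 n 0.4 y -0.5 | F a 6.0 n -0.0 y 0.4 w 23.4 g 60.0 [ 17.  27. -47. 106.  23.  57. -50.]
```

jog_arm([
  [-1,-1,3,-1.3,0],
  [-1,-1,3,-1.3,0],
  [-1,-0.5,3,-0.7,0],
  [-1,0,4,0,0],
  [-1,0,2,0,0],
])

```text
time: 13.28
eef_pos: [539.8, 156.5, 179.5]
tcp_rot: [[0.183, 0.983, -0.001], [0.983, -0.183, 0.0], [0.0, -0.001, -1.0]]
force: [-4.1, -1.8, 3.1]
width: 24.0
grip_force: 60.0
```

```bash
python3 ax.py
```

```text
t 13.28 tipdepth 91.1 n 0.2 y -15.2 | F a 4.7 n 0.5 y 3.7 w 24.0 g 60.0 [ 17.  28. -46. 104.  23.  58. -49.]
```

jog_arm([
  [-1,-1.8,0.3,-2.4,0],
  [-1,-1.8,0.3,-2.4,0],
  [-1,-1.8,0,-2.4,0],
  [-1,-1.8,0,-2.4,0],
])

```text
time: 13.62
eef_pos: [538.8, 149.6, 189.5]
tcp_rot: [[0.182, 0.983, -0.0], [0.983, -0.182, 0.001], [0.001, -0.001, -1.0]]
force: [-2.3, 2.0, -2.2]
width: 23.6
grip_force: 60.0
```

```bash
python3 ax.py
```

```text
t 13.62 tipdepth 79.0 n 0.7 y -15.3 | F a -2.0 n 0.5 y 2.6 w 23.6 g 60.0 [ 18.  27. -47. 104.  23.  59. -48.]
```

jog_arm([
  [-1,-1.8,0,-2.4,0],
  [-1,-1.8,0.4,-2.4,0],
  [-1,-1.8,0.6,-2.4,0],
  [-1,-1.8,0.7,-2.4,0],
])

```text
time: 13.95
eef_pos: [539.2, 141.8, 199.3]
tcp_rot: [[0.183, 0.983, -0.0], [0.983, -0.183, 0.0], [0.0, -0.0, -1.0]]
force: [-2.7, 1.2, -1.9]
width: 23.6
grip_force: 60.0
```

```bash
python3 ax.py
```

```text
t 13.95 tipdepth 66.5 n 0.3 y -17.1 | F a -1.3 n -0.0 y 2.9 w 23.6 g 60.0 [ 20.  26. -47. 103.  22.  60. -47.]
```

jog_arm([
  [-1,-1.2,1.6,-1.6,0],
  [-1,-1.8,1.2,-2.4,0],
  [-1,-1.8,1.1,-2.4,0],
  [-1,-1.8,1,-2.4,0],
])

```text
time: 14.28
eef_pos: [542.2, 134.7, 207.6]
tcp_rot: [[0.182, 0.983, -0.002], [0.983, -0.182, 0.0], [0.0, -0.002, -1.0]]
force: [-4.7, 4.0, -3.7]
width: 23.5
grip_force: 60.0
```

```bash
python3 ax.py
```

```text
t 14.28 tipdepth 56.0 n 0.1 y -21.2 | F a -4.2 n 0.8 y 5.4 w 23.5 g 60.0 [ 20.  26. -48. 103.  21.  61. -45.]
```

jog_arm([
  [-1,-1.8,1,-2.4,0],
  [-1,-1.8,1,-2.4,0],
  [-1,-1.8,1,-2.4,0],
  [-1,-1.8,1,-2.4,0],
])

```text
time: 14.62
eef_pos: [544.6, 126.7, 217.2]
tcp_rot: [[0.182, 0.983, -0.002], [0.983, -0.182, 0.0], [-0.0, -0.002, -1.0]]
force: [-4.7, 3.9, -1.9]
width: 24.2
grip_force: 60.0
```

```bash
python3 ax.py
```

```text
t 14.62 tipdepth 43.9 n -0.2 y -24.9 | F a -2.6 n 1.8 y 5.3 w 24.2 g 60.0 [ 22.  25. -48. 102.  21.  62. -44.]
```

jog_arm([
  [-1,-1.8,0.8,-2.4,0],
  [-1,-1.8,0.8,-2.4,0],
  [-1,-1.8,0.8,-2.4,0],
  [-1,-1.8,0.6,-2.4,0],
  [-1,-0.6,0,-0.8,0],
])

```text
time: 15.03
eef_pos: [546.6, 118.1, 227.9]
tcp_rot: [[0.183, 0.983, -0.001], [0.983, -0.183, -0.0], [-0.001, -0.001, -1.0]]
force: [-3.3, 1.5, -2.2]
width: 23.6
grip_force: 60.0
```

```bash
python3 ax.py; python3 ov.py o4.png 36.7
```

```text
t 15.03 tipdepth 30.4 n -0.3 y -28.4 | F a -1.6 n -0.0 y 3.5 w 23.6 g 60.0 [ 23.  24. -48. 101.  20.  63. -43.]
```

View pics/o4.png

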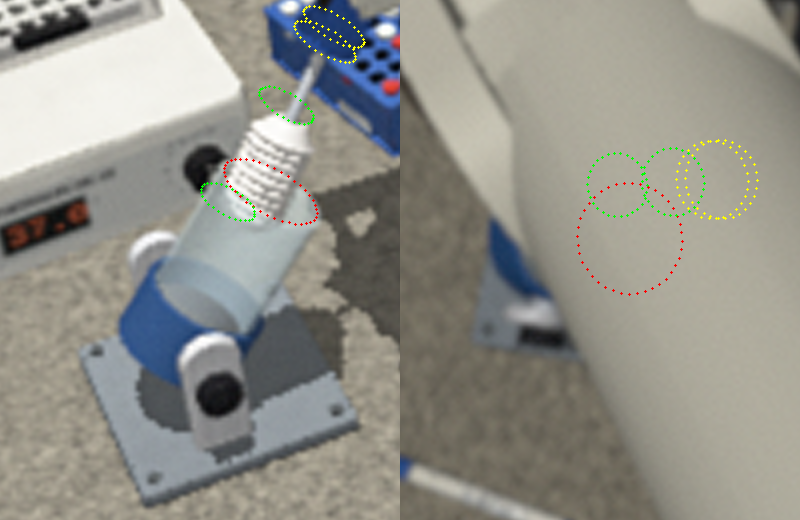

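The head (265,175) is bent lightly against the far wall with its tip about 3 cm inside the mouth. Stroke 1 done; back to centre and down again.

jog_arm([
  [-1,1.8,-5.5,2.4,0],
  [-1,3,-6,4,0],
  [-1,3.3,-6,4.4,0],
  [-1,3.3,-6,4.4,0],
  [-1,3.3,-4.5,4.4,0],
])

```text
time: 15.55
eef_pos: [522.5, 138.2, 207.9]
tcp_rot: [[0.183, 0.983, 0.002], [0.983, -0.183, -0.0], [0.0, 0.002, -1.0]]
force: [0.7, 0.9, -1.1]
width: 23.8
grip_force: 60.0
```

jog_arm([
  [-1,3.3,0,4.4,0],
  [-1,3.3,0,4.4,0],
  [-1,3.3,0,4.4,0],
  [-1,3.3,0,4.4,0],
  [-1,3,0,4,0],
])

```text
time: 15.97
eef_pos: [525.7, 154.1, 186.0]
tcp_rot: [[0.183, 0.983, -0.0], [0.983, -0.183, 0.0], [0.0, -0.0, -1.0]]
force: [0.4, -0.8, -0.8]
width: 23.9
grip_force: 60.0
```

jog_arm([
  [-1,0,0,0,0],
])

```text
time: 16.05
eef_pos: [525.1, 154.5, 185.7]
tcp_rot: [[0.182, 0.983, -0.001], [0.983, -0.182, 0.0], [0.0, -0.001, -1.0]]
force: [0.6, -0.6, -0.3]
width: 23.9
grip_force: 60.0
```

```bash
python3 ax.py
```

```text
t 16.05 tipdepth 83.5 n 0.3 y -1.0 | F a 0.8 n -0.0 y -0.7 w 23.9 g 60.0 [ 18.  26. -47. 105.  22.  58. -49.]
```

Down 11 mm more in slow rows to about 6 N.

jog_arm([
  [-1,1.5,0,2,0],
  [-1,1.5,0,2,0],
  [-1,1.5,0,2,0],
  [-1,1.2,0,1.6,0],
  [-1,0,0,0,0],
])

```text
time: 16.47
eef_pos: [526.5, 159.2, 179.0]
tcp_rot: [[0.183, 0.983, 0.0], [0.983, -0.183, -0.001], [-0.001, 0.0, -1.0]]
force: [0.1, -1.6, 1.5]
width: 24.3
grip_force: 60.0
```

```bash
python3 ax.py
```

```text
t 16.47 tipdepth 91.8 n 0.2 y -1.6 | F a 2.8 n 0.2 y -0.3 w 24.3 g 60.0 [ 17.  27. -47. 105.  23.  58. -50.]
```

jog_arm([
  [-1,0.8,0,1,0],
  [-1,0,0,0,0],
  [-1,0,0,0,0],
  [-1,0,0,0,0],
])

```text
time: 16.8
eef_pos: [526.8, 159.8, 178.3]
tcp_rot: [[0.183, 0.983, 0.0], [0.983, -0.183, -0.0], [-0.0, 0.001, -1.0]]
force: [-1.1, -2.3, 1.4]
width: 23.6
grip_force: 60.0
```

```bash
python3 ax.py
```

```text
t 16.80 tipdepth 92.8 n 0.4 y -1.8 | F a 3.3 n -0.6 y 0.7 w 23.6 g 60.0 [ 17.  27. -47. 105.  23.  58. -50.]
```

Add 2 mm and hold, then start the second stroke with slightly more side offset.

jog_arm([
  [-1,0.7,0,0.9,0],
  [-1,0.6,0,0.8,0],
  [-1,0,0,0,0],
  [-1,0,0,0,0],
])

```text
time: 17.13
eef_pos: [527.0, 161.1, 176.5]
tcp_rot: [[0.183, 0.983, 0.0], [0.983, -0.183, -0.0], [-0.0, 0.0, -1.0]]
force: [-0.6, -3.9, 3.4]
width: 23.5
grip_force: 60.0
```

```bash
python3 ax.py
```

```text
t 17.13 tipdepth 95.0 n 0.4 y -1.7 | F a 5.9 n -0.6 y -0.1 w 23.5 g 60.0 [ 17.  27. -47. 105.  23.  57. -50.]
```

jog_arm([
  [-1,-1,3,-1.3,0],
  [-1,-1,3,-1.3,0],
  [-1,-0.5,3,-0.7,0],
  [-1,0,4,0,0],
  [-1,0,2,0,0],
])

```text
time: 17.55
eef_pos: [540.7, 156.4, 179.3]
tcp_rot: [[0.183, 0.983, -0.002], [0.983, -0.183, 0.0], [0.0, -0.002, -1.0]]
force: [-4.5, -1.5, 4.2]
width: 24.0
grip_force: 60.0
```

```bash
python3 ax.py
```

```text
t 17.55 tipdepth 91.4 n 0.2 y -16.1 | F a 5.4 n 1.2 y 4.2 w 24.0 g 60.0 [ 17.  28. -46. 104.  23.  59. -49.]
```

jog_arm([
  [-1,-1.8,0.5,-2.4,0],
  [-1,-1.8,0.4,-2.4,0],
  [-1,-1.8,0.2,-2.4,0],
  [-1,-1.8,0.2,-2.4,0],
])

```text
time: 17.88
eef_pos: [540.5, 149.7, 189.2]
tcp_rot: [[0.182, 0.983, -0.001], [0.983, -0.182, 0.001], [0.001, -0.001, -1.0]]
force: [-2.6, 2.2, -2.1]
width: 23.7
grip_force: 60.0
```

```bash
python3 ax.py
```

```text
t 17.88 tipdepth 79.4 n 0.8 y -17.0 | F a -2.0 n 0.7 y 2.9 w 23.7 g 60.0 [ 18.  27. -47. 103.  23.  59. -48.]
```

jog_arm([
  [-1,-1.8,0.2,-2.4,0],
  [-1,-1.8,0.5,-2.4,0],
  [-1,-1.8,0.8,-2.4,0],
  [-1,-1.8,0.9,-2.4,0],
])

```text
time: 18.22
eef_pos: [541.6, 141.6, 199.0]
tcp_rot: [[0.183, 0.983, -0.001], [0.983, -0.183, 0.0], [0.0, -0.001, -1.0]]
force: [-3.9, 3.3, -3.4]
width: 23.2
grip_force: 60.0
```

```bash
python3 ax.py
```

```text
t 18.22 tipdepth 66.9 n 0.3 y -19.4 | F a -3.6 n 0.6 y 4.4 w 23.2 g 60.0 [ 19.  26. -47. 103.  22.  60. -47.]
```

jog_arm([
  [-1,-1.8,1.2,-2.4,0],
  [-1,-1.8,1.2,-2.4,0],
  [-1,-1.8,1.1,-2.4,0],
  [-1,-1.8,1,-2.4,0],
])

```text
time: 18.55
eef_pos: [543.9, 134.0, 208.1]
tcp_rot: [[0.182, 0.983, -0.003], [0.983, -0.182, 0.001], [0.0, -0.003, -1.0]]
force: [-5.0, 4.5, -3.4]
width: 23.6
grip_force: 60.0
```

```bash
python3 ax.py
```

```text
t 18.55 tipdepth 55.4 n 0.1 y -23.0 | F a -4.2 n 1.4 y 5.7 w 23.6 g 60.0 [ 20.  26. -47. 102.  21.  61. -45.]
```

jog_arm([
  [-1,-1.8,0.9,-2.4,0],
  [-1,-1.8,0.9,-2.4,0],
  [-1,-1.8,0.9,-2.4,0],
  [-1,-1.8,0.9,-2.4,0],
  [-1,-1.8,0.8,-2.4,0],
])

```text
time: 18.97
eef_pos: [546.6, 124.0, 220.2]
tcp_rot: [[0.182, 0.983, -0.003], [0.983, -0.182, -0.0], [-0.001, -0.003, -1.0]]
force: [-5.1, 3.6, -1.9]
width: 23.5
grip_force: 60.0
```

jog_arm([
  [-1,-1.8,0.8,-2.4,0],
  [-1,-1.8,0.6,-2.4,0],
  [-1,-1.8,0.4,-2.4,0],
  [-1,-0.6,0,-0.8,0],
])

```text
time: 19.3
eef_pos: [547.8, 117.4, 228.5]
tcp_rot: [[0.183, 0.983, -0.002], [0.983, -0.183, -0.0], [-0.001, -0.002, -1.0]]
force: [-4.7, 3.1, -1.3]
width: 23.5
grip_force: 60.0
```

```bash
python3 ax.py
```

```text
t 19.30 tipdepth 29.6 n -0.3 y -29.6 | F a -1.6 n 1.6 y 5.2 w 23.5 g 60.0 [ 23.  24. -48. 101.  20.  63. -42.]
```

Stroke 2 done. Centre, descend, third press.

jog_arm([
  [-1,1.8,-6,2.4,0],
  [-1,3,-6,4,0],
  [-1,3.3,-6,4.4,0],
  [-1,3.3,-6,4.4,0],
  [-1,3.3,-5,4.4,0],
])

```text
time: 19.72
eef_pos: [522.9, 137.6, 208.5]
tcp_rot: [[0.183, 0.983, 0.002], [0.983, -0.183, -0.0], [0.0, 0.002, -1.0]]
force: [-1.0, -1.2, -0.5]
width: 23.6
grip_force: 60.0
```

jog_arm([
  [-1,3.3,0,4.4,0],
  [-1,3.3,0,4.4,0],
  [-1,3.3,0,4.4,0],
  [-1,3.3,0,4.4,0],
  [-1,3,0,4,0],
])

```text
time: 20.13
eef_pos: [526.0, 153.6, 186.6]
tcp_rot: [[0.183, 0.983, -0.0], [0.983, -0.183, 0.0], [0.0, -0.0, -1.0]]
force: [0.1, -0.3, -0.4]
width: 23.7
grip_force: 60.0
```

jog_arm([
  [-1,1.5,0,2,0],
  [-1,1.5,0,2,0],
  [-1,1.5,0,2,0],
  [-1,1.2,0,1.6,0],
  [-1,0,0,0,0],
])

```text
time: 20.55
eef_pos: [526.9, 158.8, 179.5]
tcp_rot: [[0.183, 0.983, 0.0], [0.983, -0.183, -0.0], [-0.0, 0.0, -1.0]]
force: [-0.5, -0.6, -0.1]
width: 23.8
grip_force: 60.0
```

```bash
python3 ax.py
```

```text
t 20.55 tipdepth 91.2 n 0.3 y -2.0 | F a 1.1 n -0.1 y 0.4 w 23.8 g 60.0 [ 17.  27. -47. 105.  23.  58. -50.]
```

jog_arm([
  [-1,1,0,1.3,0],
  [-1,0.7,0,0.9,0],
  [-1,0.6,0,0.8,0],
  [-1,0,0,0,0],
  [-1,0,0,0,0],
])

```text
time: 20.97
eef_pos: [527.4, 160.7, 176.9]
tcp_rot: [[0.184, 0.983, 0.0], [0.983, -0.184, -0.001], [-0.001, 0.001, -1.0]]
force: [-1.2, -3.1, 4.7]
width: 23.6
grip_force: 60.0
```

```bash
python3 ax.py
```

```text
t 20.97 tipdepth 94.5 n 0.3 y -2.3 | F a 6.4 n 0.7 y 0.6 w 23.6 g 60.0 [ 17.  27. -47. 105.  23.  58. -50.]
```

Third press held at about 6 N. Withdraw along the axis.

jog_arm([
  [-1,0,0,0,0],
  [-1,-2.4,0,-3.2,0],
  [-1,-6,0,-8,0],
  [-1,-9,0,-12,0],
  [-1,-9,0,-12,0],
])

```text
time: 21.38
eef_pos: [521.6, 135.8, 212.1]
tcp_rot: [[0.182, 0.983, -0.001], [0.983, -0.182, 0.001], [0.001, -0.001, -1.0]]
force: [0.8, -0.6, 0.0]
width: 23.9
grip_force: 60.0
```

jog_arm([
  [-1,-9,0,-12,0],
  [-1,-9,0,-12,0],
  [-1,-9,0,-12,0],
  [-1,-9,0,-12,0],
  [-1,-9,0,-12,0],
])

```text
time: 21.8
eef_pos: [513.7, 91.1, 272.6]
tcp_rot: [[0.182, 0.983, 0.0], [0.983, -0.182, 0.001], [0.001, -0.0, -1.0]]
force: [0.3, 0.0, -0.8]
width: 23.5
grip_force: 60.0
```

jog_arm([
  [-1,-15,0,-20,0],
  [-1,-20,0,-20,0],
  [-1,-30,0,0,0],
  [-1,0,0,0,0],
])

```text
time: 22.13
eef_pos: [502.3, 21.4, 312.8]
tcp_rot: [[0.189, 0.982, 0.001], [0.982, -0.189, -0.003], [-0.003, 0.002, -1.0]]
force: [0.2, -0.9, -2.1]
width: 23.8
grip_force: 60.0
```

```bash
python3 go.py 386.4 -133.6 310; python3 ax.py
```

```text
t 22.13 pos [502.3  21.4 312.8] yyaw -10.9 tilt [ 0. -0.] j [ 38.4  11.8 -50.1 102.9   9.8  69.7 -25.4] F [ 0.2 -0.9 -2.1] w 23.8 60.0
shift tool [-174.1  -84.5    3.1]
t 22.13 tipdepth -99.1 n -31.9 y -0.9 | F a -0.4 n -1.4 y -0.3 w 23.8 g 60.0 [ 38.  12. -50. 103.  10.  70. -25.]
```

jog_arm([
  [-1,-35,-17,0,0],
  [-1,-35,-17,0,0],
  [-1,-35,-17,0,0],
  [-1,-35,-17,0,0],
  [-1,-34,-16,0,0],
])

```text
time: 22.55
eef_pos: [386.2, -129.3, 311.9]
tcp_rot: [[0.183, 0.983, 0.001], [0.983, -0.183, -0.0], [0.0, 0.001, -1.0]]
force: [1.2, -1.2, -0.9]
width: 23.5
grip_force: 60.0
```

jog_arm([
  [-1,0,0,0,5],
  [-1,0,0,0,7],
  [-1,0,0,0,7],
  [-1,0,0,0,7],
  [-1,0,0,0,7],
])

```text
time: 22.97
eef_pos: [387.6, -128.1, 311.8]
tcp_rot: [[0.693, 0.721, 0.0], [0.721, -0.693, 0.0], [0.0, 0.0, -1.0]]
force: [-0.4, -0.0, -0.8]
width: 23.5
grip_force: 60.0
```

jog_arm([
  [-1,0,0,0,7],
  [-1,0,0,0,7],
  [-1,0,0,0,7],
  [-1,0,0,0,7],
  [-1,0,0,0,7],
])

```text
time: 23.38
eef_pos: [387.7, -127.9, 311.7]
tcp_rot: [[0.981, 0.193, 0.0], [0.193, -0.981, 0.0], [0.0, -0.0, -1.0]]
force: [0.7, 0.2, -1.1]
width: 24.1
grip_force: 60.0
```

jog_arm([
  [-1,0,0,0,7],
  [-1,0,0,0,7],
  [-1,0,0,0,7],
  [-1,0,0,0,7],
  [-1,0,0,0,3.5],
])

```text
time: 23.8
eef_pos: [387.6, -127.9, 311.7]
tcp_rot: [[0.937, -0.348, 0.0], [-0.348, -0.937, 0.0], [0.0, -0.0, -1.0]]
force: [-0.2, -0.6, -1.5]
width: 23.8
grip_force: 60.0
```

```bash
python3 go.py 386.4 -133.6 172
```

```text
t 23.8 pos [ 387.6 -127.9  311.7] yyaw -110.4 tilt [0. 0.] j [ 61.7  -2.8 -45.  114.1  -2.2  68.  -92.8] F [-0.2 -0.6 -1.5] w 23.8 60.0
shift tool [  0.8   5.8 139.7]
```

jog_arm([
  [-1,0,2,20,0],
  [-1,0.5,2,32,0],
  [-1,0,2,32,0],
  [-1,0,0,30,0],
  [-1,0,0,20,0],
])

```text
time: 24.22
eef_pos: [384.6, -133.5, 175.5]
tcp_rot: [[0.939, -0.343, -0.002], [-0.343, -0.939, 0.002], [-0.002, -0.001, -1.0]]
force: [-1.1, -0.4, -1.3]
width: 23.4
grip_force: 60.0
```

jog_arm([
  [-1,0,0,5,0],
  [-1,0,0,0,0],
])

```text
time: 24.38
eef_pos: [385.0, -133.4, 171.8]
tcp_rot: [[0.94, -0.342, -0.003], [-0.342, -0.94, 0.003], [-0.003, -0.002, -1.0]]
force: [-0.2, 0.6, -1.6]
width: 23.6
grip_force: 60.0
```

```bash
python3 go.py 386.4 -133.6 172
cat > fitb.py <<'E'
# in-hand pose: fit tilt phi and height h from the blue brush pixels in the scene picture
from fit import *
s=monitor.observe();e=np.array(s['eef_pos']);R=np.array(s['tcp_rot']);p=imaging.capture('scene')
g=e-19*R[:,2];q=proj(p,g);l,t=int(q[0])-35,int(q[1])-35;w=(l,t,70,70)
b=blue(p,w)
H=np.vstack([cyl(19,0,10)]);best=[]
def parts(h): return [box(14,12,10,71)-[0,0,h],H-[0,0,h]]
head=cyl(17,-115,-45,16)
c=cv2.cvtColor(p['color'],cv2.COLOR_RGB2GRAY)
for phi in np.arange(-20,60,2.):
    ph=np.radians(phi);z=-R[:,0]*np.sin(ph)-R[:,2]*np.cos(ph);y=R[:,1];B=np.stack([np.cross(y,z),y,z],1)
    for h in(44.7,48.7,52.7):
        m=mask(p,parts(h),B,g,w);best.append((float(((1-m)*b).sum()+0.3*(m*(1-b)).sum()),phi,h))
best.sort();print(b.sum(),best[:5])
E
python3 fitb.py
```

```text
t 24.38 pos [ 385.  -133.4  171.8] yyaw -110.0 tilt [-0.  0.] j [  57.9   10.1  -45.7  124.1    9.3   49.4 -103.5] F [-0.2  0.6 -1.6] w 23.6 60.0
shift tool [ 1.3 -0.3 -0.2]
168.0 [(56.80941176470588, np.float64(38.0), 52.7), (56.92745098039215, np.float64(38.0), 48.7), (57.69647058823529, np.float64(36.0), 48.7), (58.32392156862745, np.float64(36.0), 52.7), (60.171764705882346, np.float64(36.0), 44.7)]
```

In-hand tilt is about 37° and the height is unchanged. Slide into the slot, then let the post right the brush under a light grip.

jog_arm([
  [-1,10,0,0,0],
  [-1,17,0,0,0],
  [-1,17,0,0,0],
  [-1,17,0,0,0],
  [-1,14,0,0,0],
])

```text
time: 24.85
eef_pos: [459.9, -161.6, 174.9]
tcp_rot: [[0.939, -0.344, 0.004], [-0.344, -0.939, -0.002], [0.005, 0.0, -1.0]]
force: [0.1, 0.7, -1.2]
width: 23.8
grip_force: 60.0
```

```bash
python3 go.py 531.5 -188 178
```

```text
t 24.85 pos [ 459.9 -161.6  174.9] yyaw -110.1 tilt [ 0. -0.] j [  53.1   18.7  -43.2  114.4   16.1   52.6 -108.6] F [ 0.1  0.7 -1.2] w 23.8 60.0
shift tool [76.3  0.2 -2.8]
```

jog_arm([
  [-1,0,0,0,0],
  [-1,4,0,0,0],
  [-1,4,0,0,0],
  [-1,4,0,0,0],
], squeeze=8)

```text
time: 25.18
eef_pos: [468.1, -164.4, 173.4]
tcp_rot: [[0.939, -0.343, 0.0], [-0.343, -0.939, -0.001], [0.001, 0.001, -1.0]]
force: [0.4, -0.3, -0.2]
width: 24.0
grip_force: 8.0
```

```bash
python3 go.py 531.5 -188 178;python3 fitb.py
```

```text
t 25.18 pos [ 468.1 -164.4  173.4] yyaw -110.1 tilt [ 0. -0.] j [  52.4   19.9  -42.8  113.1   16.9   53.2 -109. ] F [ 0.4 -0.3 -0.2] w 24.0 8.0
shift tool [67.7  0.4 -4.6]
164.0 [(48.790196078431364, np.float64(38.0), 48.7), (51.0035294117647, np.float64(36.0), 48.7), (51.22666666666667, np.float64(40.0), 52.7), (51.430196078431365, np.float64(38.0), 52.7), (52.158823529411755, np.float64(36.0), 52.7)]
```

jog_arm([
  [-1,5,0,0,0],
  [-1,5,0,0,0],
  [-1,5,0,-0.5,0],
  [-1,5,0,-0.5,0],
  [-1,5,0,-0.5,0],
])

```text
time: 25.65
eef_pos: [491.6, -172.8, 174.2]
tcp_rot: [[0.939, -0.343, -0.001], [-0.343, -0.939, 0.0], [-0.001, -0.0, -1.0]]
force: [-0.6, 1.2, -0.6]
width: 23.8
grip_force: 8.0
```

```bash
python3 go.py 531.5 -188 178;python3 fitb.py
```

```text
t 25.65 pos [ 491.6 -172.8  174.2] yyaw -110.0 tilt [-0.  0.] j [  50.9   22.5  -42.   109.7   18.3   54.6 -109.7] F [-0.6  1.2 -0.6] w 23.8 8.0
shift tool [42.7  0.6 -3.8]
176.0 [(52.78235294117647, np.float64(36.0), 48.7), (53.221960784313715, np.float64(34.0), 48.7), (54.00941176470588, np.float64(32.0), 48.7), (54.33411764705882, np.float64(34.0), 52.7), (54.37843137254902, np.float64(36.0), 52.7)]
```

jog_arm([
  [-1,5,0,-1,0],
  [-1,5,0,-1,0],
  [-1,5,0,-1,0],
  [-1,4,0,0,0],
])

```text
time: 26.03
eef_pos: [510.0, -179.5, 177.6]
tcp_rot: [[0.939, -0.343, 0.0], [-0.343, -0.939, -0.0], [0.001, -0.0, -1.0]]
force: [-1.7, 0.4, -0.0]
width: 24.1
grip_force: 8.0
```

```bash
python3 go.py 531.5 -188 178;python3 fitb.py
```

```text
t 26.03 pos [ 510.  -179.5  177.6] yyaw -110.1 tilt [ 0. -0.] j [  49.9   24.1  -41.5  107.    19.1   55.9 -110. ] F [-1.7  0.4 -0. ] w 24.1 8.0
shift tool [23.1  0.6 -0.3]
205.0 [(49.31803921568627, np.float64(26.0), 48.7), (50.254509803921565, np.float64(24.0), 48.7), (50.996862745098035, np.float64(26.0), 52.7), (51.012156862745094, np.float64(28.0), 48.7), (51.0235294117647, np.float64(28.0), 52.7)]
```

jog_arm([
  [-1,5,0,-0.5,0],
  [-1,5,0,-0.5,0],
  [-1,5,0,0,0],
  [-1,5,0,0,0],
  [-1,3,0,0,0],
])

```text
time: 26.5
eef_pos: [531.6, -187.5, 178.3]
tcp_rot: [[0.939, -0.343, 0.001], [-0.343, -0.939, 0.0], [0.0, -0.0, -1.0]]
force: [-1.1, 1.2, -0.4]
width: 24.1
grip_force: 8.0
```

```bash
python3 go.py 531.5 -188 178;python3 fitb.py
```

```text
t 26.5 pos [ 531.6 -187.5  178.3] yyaw -110.1 tilt [0. 0.] j [  48.6   26.4  -40.8  103.8   20.1   57.3 -110.3] F [-1.1  1.2 -0.4] w 24.1 8.0
shift tool [0.  0.5 0.3]
218.0 [(49.90941176470588, np.float64(16.0), 52.7), (50.57411764705882, np.float64(18.0), 52.7), (50.57568627450979, np.float64(20.0), 52.7), (52.04588235294117, np.float64(14.0), 52.7), (52.20980392156862, np.float64(16.0), 48.7)]
```

jog_arm([
  [-1,4,0,0,0],
  [-1,4,0,0,0],
  [-1,4,0,0,0],
])

```text
time: 26.8
eef_pos: [542.4, -191.4, 178.4]
tcp_rot: [[0.939, -0.343, 0.0], [-0.343, -0.939, -0.0], [0.0, 0.0, -1.0]]
force: [-1.1, 0.7, 0.0]
width: 23.8
grip_force: 8.0
```

```bash
python3 go.py 531.5 -188 178;python3 fitb.py
```

```text
t 26.8 pos [ 542.4 -191.4  178.4] yyaw -110.0 tilt [ 0. -0.] j [  47.9   27.5  -40.4  102.1   20.7   58.  -110.5] F [-1.1  0.7  0. ] w 23.8 8.0
shift tool [-11.5   0.5   0.4]
225.0 [(49.12431372549019, np.float64(16.0), 52.7), (49.55882352941176, np.float64(14.0), 52.7), (51.18941176470587, np.float64(12.0), 52.7), (51.27294117647058, np.float64(10.0), 48.7), (51.34549019607843, np.float64(12.0), 48.7)]
```

jog_arm([
  [-1,4,0,0,0],
  [-1,2,0,0,0],
  [-1,-6,0,0,0],
  [-1,-8,0,0,0],
  [-1,-6,0,0,0],
])

```text
time: 27.27
eef_pos: [528.0, -186.1, 178.2]
tcp_rot: [[0.939, -0.343, -0.0], [-0.343, -0.939, 0.0], [-0.0, 0.0, -1.0]]
force: [-0.8, 0.4, -1.1]
width: 23.9
grip_force: 8.0
```

jog_arm([
  [-1,0,0,2,0],
  [-1,0,0,2,0],
  [-1,0,0,1.5,0],
  [-1,0,0,1,0],
])

```text
time: 27.6
eef_pos: [529.0, -186.7, 171.7]
tcp_rot: [[0.939, -0.343, 0.0], [-0.343, -0.939, -0.0], [0.0, 0.0, -1.0]]
force: [-0.5, -0.2, -0.5]
width: 23.7
grip_force: 8.0
```

```bash
python3 go.py 531.5 -188 169.7;python3 fitb.py
```

```text
t 27.6 pos [ 529.  -186.7  171.7] yyaw -110.1 tilt [ 0. -0.] j [  48.5   26.6  -40.6  104.5   20.4   56.5 -110.6] F [-0.5 -0.2 -0.5] w 23.7 8.0
shift tool [2.8 0.3 2. ]
220.0 [(51.71725490196078, np.float64(10.0), 48.7), (51.726274509803915, np.float64(12.0), 48.7), (52.08431372549018, np.float64(14.0), 52.7), (52.80862745098038, np.float64(12.0), 52.7), (53.1113725490196, np.float64(16.0), 52.7)]
```

Lower onto the prongs with a 4 N grip.

jog_arm([
  [-1,0,0,0.7,0],
  [-1,0,0,0.7,0],
  [-1,0,0,0.7,0],
  [-1,0,0,0,0],
], squeeze=4)

```text
time: 27.98
eef_pos: [529.1, -186.5, 169.7]
tcp_rot: [[0.939, -0.343, 0.0], [-0.343, -0.939, 0.0], [0.0, -0.0, -1.0]]
force: [-0.3, -0.3, -0.9]
width: 23.5
grip_force: 4.0
```

```bash
python3 go.py 531.5 -188 169.7;python3 fitb.py
```

```text
t 27.98 pos [ 529.1 -186.5  169.7] yyaw -110.0 tilt [0. 0.] j [  48.4   26.7  -40.5  104.6   20.6   56.3 -110.7] F [-0.3 -0.3 -0.9] w 23.5 4.0
shift tool [ 2.7  0.6 -0. ]
227.0 [(50.33254901960784, np.float64(12.0), 52.7), (50.45450980392157, np.float64(8.0), 48.7), (50.59764705882352, np.float64(10.0), 48.7), (50.92313725490196, np.float64(14.0), 52.7), (51.005490196078426, np.float64(6.0), 48.7)]
```

jog_arm([
  [-1,0,0,0.8,0],
  [-1,0,0,0.8,0],
  [-1,0,0,0,0],
])

```text
time: 28.28
eef_pos: [529.9, -186.7, 168.8]
tcp_rot: [[0.939, -0.343, 0.002], [-0.343, -0.939, -0.001], [0.002, 0.0, -1.0]]
force: [0.2, -0.2, 4.3]
width: 24.1
grip_force: 4.0
```

jog_arm([
  [-1,0,0,0.8,0],
  [-1,0,0,0.8,0],
  [-1,0,0,0,0],
])

```text
time: 28.53
eef_pos: [530.3, -186.9, 167.5]
tcp_rot: [[0.939, -0.343, 0.003], [-0.343, -0.939, -0.001], [0.003, -0.0, -1.0]]
force: [1.3, -0.5, 4.8]
width: 23.8
grip_force: 4.0
```

```bash
python3 fitb.py
```

```text
227.0 [(48.6756862745098, np.float64(12.0), 48.7), (49.00588235294117, np.float64(10.0), 48.7), (50.66823529411764, np.float64(8.0), 48.7), (50.83647058823529, np.float64(6.0), 48.7), (52.367058823529405, np.float64(14.0), 48.7)]
```

The collar is seated (about 5 N upward). Release.

jog_arm([
  [0,0,0,0,0],
  [0,0,0,0,0],
  [0,0,0,0,0],
  [0,0,0,0,0],
  [0.6,0,0,0,0],
])

```text
time: 29.0
eef_pos: [528.6, -186.4, 166.2]
tcp_rot: [[0.939, -0.343, -0.001], [-0.343, -0.939, 0.0], [-0.001, -0.0, -1.0]]
force: [0.5, 0.5, -0.1]
width: 48.9
grip_force: 0.0
```

jog_arm([
  [1,0,0,0,0],
  [1,0,0,0,0],
  [1,0,0,0,0],
  [1,0,0,0,0],
])

```text
time: 29.33
eef_pos: [528.9, -186.5, 166.5]
tcp_rot: [[0.939, -0.343, -0.0], [-0.343, -0.939, 0.0], [-0.0, -0.0, -1.0]]
force: [0.4, 0.5, -0.7]
width: 74.6
grip_force: 0.0
```

```bash
python3 go.py; python3 fitb.py
```

```text
t 29.33 pos [ 528.9 -186.5  166.5] yyaw -110.0 tilt [-0.  0.] j [  48.3   26.9  -40.4  104.7   20.8   55.9 -110.9] F [ 0.4  0.5 -0.7] w 74.6 0.0
275.0 [(42.78078431372549, np.float64(8.0), 44.7), (42.83176470588235, np.float64(10.0), 44.7), (44.00588235294117, np.float64(6.0), 44.7), (44.59372549019607, np.float64(12.0), 44.7), (45.3521568627451, np.float64(4.0), 44.7)]
```

Raise clear, back off, and take the last look.

jog_arm([
  [1,0,0,-10,0],
  [1,0,0,-25,0],
  [1,0,0,-35,0],
  [1,0,0,-35,0],
  [1,0,0,-20,0],
])

```text
time: 29.8
eef_pos: [530.6, -186.3, 296.2]
tcp_rot: [[0.94, -0.342, 0.005], [-0.342, -0.94, -0.002], [0.005, -0.0, -1.0]]
force: [0.9, 0.2, 0.5]
width: 91.6
grip_force: 0.0
```

jog_arm([
  [1,-30,30,0,0],
  [1,-20,38,0,0],
  [1,0,40,0,0],
  [1,0,40,0,0],
  [1,0,40,0,0],
])

```text
time: 30.22
eef_pos: [418.2, -346.3, 293.0]
tcp_rot: [[0.94, -0.342, 0.001], [-0.342, -0.94, -0.002], [0.001, 0.002, -1.0]]
force: [1.1, -0.1, 0.8]
width: 91.9
grip_force: 0.0
```

jog_arm([
  [1,0,40,0,0],
  [1,0,40,0,0],
  [1,0,40,0,0],
  [1,0,0,0,0],
  [1,0,0,0,0],
])

```text
time: 30.63
eef_pos: [375.9, -460.3, 291.5]
tcp_rot: [[0.937, -0.348, -0.0], [-0.348, -0.937, 0.0], [-0.0, -0.0, -1.0]]
force: [-0.4, 1.3, -0.5]
width: 92.1
grip_force: 0.0
```

```bash
sed -i "s/'br.png'/'br2.png'/;s#pics/br.png#pics/br2.png#" m2.py; python3 m2.py; python3 go.py
python3 - <<'E'
from h import *
p=imaging.capture('scene')
for t in('bottle_amber','tube50','microplate','brush'):
    for r in cut_out(p,t)[:1]: print(t,r['rect'],round(r['conf'],2))
E
```

```text
[ 535.5 -187.8  -56.2] 369.3411764705882 [np.float64(659.0), np.float64(322.0)]
[ 535.  -188.1  -24.4] 361.6745098039215 [np.float64(659.0), np.float64(322.0)]
[ 535.9 -188.3   45.3] 366.28235294117644 [np.float64(659.0), np.float64(322.0)]
[ 535.7 -187.7   54.5] 368.08235294117645 [np.float64(659.0), np.float64(322.0)]
t 30.73 pos [ 378.6 -456.7  292. ] yyaw -110.0 tilt [0. 0.] j [ 75.5  21.4 -36.   92.7  13.1  70.2 -73.1] F [ 0.4  0.  -0.3] w 91.6 0.0
bottle_amber [266.1, 198.4, 28.8, 48.8] 0.63
tube50 [247.4, 180.9, 17.5, 42.6] 0.57
microplate [281.0, 257.6, 62.1, 46.6] 0.78
brush [377.1, 160.4, 20.8, 60.9] 0.93
```

View pics/br2.png

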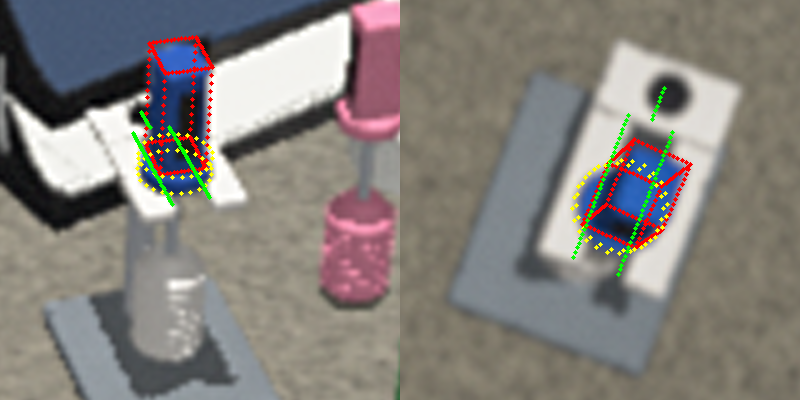

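The brush hangs upright on the prongs (collar at (175,165) in the scene crop), about 4 mm deeper in the slot than at first. Bottle, tube and plate are where they stood, and the robot is clear.

```bash
python3 -c "
from bench import order
print(order.finish_job())"
```

```text
the job is handed in; nothing more can be done
None
```

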